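# Uncover the mirror sample and show it to the inspection camera

## Task

Lift the clear dust cover off the sample stage, hang it by its red handle across both prongs of the hook stand and let go of it. Then take the blue mirror mount out of its cradle by its tab and finish while still holding it in the air before the inspection camera, right way up, its gold mirror centred on the lens, 100 mm away and facing it squarely along its tilted line of sight. Keep your fingers off the gold, do not touch the camera, and leave the mouse, bottle and jar alone.

Things in the scene. Friction and masses are not known exactly. Their poses are not given: they have to be found in the camera images.
- stage: Fixed black round sample stage on a post; disc 156 mm across, top surface 70 mm above the origin (centre of its underside, on the table). On its centre is an aluminium cradle: two blocks 26 mm long (y), 14 mm high, with an upright slot 13.4 mm wide between them, running along the stage's y, open at both ends and the top.
- sample: Loose blue mirror mount, about 90 g, upright in the cradle slot, under the cover at first. Origin: centre of its underside; z up; x is the way the gold mirror faces (away from the robot). Plate 10 mm thick (x), 44 wide (y), 46 high; on its top a tab 10 mm thick (x), 18 wide (y), 28 high (46 to 74 mm above the origin) to hold it by.
- mirror: The gold round mirror, 32 mm across, 1.5 mm proud of the +x face of the blue mount and fixed to it, centre 23 mm above the mount's underside (so it spans 7 to 39 mm). Same origin and axes as the mount. The fingers must not touch it.
- face (a point): Centre of the gold mirror's surface: 6.5 mm in x and 23 mm in z from the mount's origin.
- cover: Loose clear plastic dust cover, an open-bottomed box 70 (x) by 100 (y) by 88 mm high, walls 3 mm, about 0.2 kg, standing on the stage over the mount. Origin: centre of its underside, z up. On top a red arched handle of 8 mm round rod: a level bar along y, axis 50 mm above the box top, between legs at y = +46 and -46 mm; 46 mm are free under the bar.
- bar (a point): Middle of the red handle's bar, on its axis, 138 mm above the cover's underside.
- hook: Fixed steel hook stand; origin on the table midway between two uprights (at x = 0, no higher than the prongs). Two level prongs of 8 mm round rod at y = +27 and -27 mm run from them 75 mm along -x, axes 165 mm above the table; their ends turn up 12 mm (x = -81 mm). Nothing between the prongs. Base plate x -30 to +70 mm, 12 mm thick. The bar lies across both prongs, the gripper between them.
- seat (a point): Good place for the middle of the cover's bar when hung: midway between the prongs, x = -52 mm, 173 mm above the table, in the hook's frame.
- camera: White inspection camera, box 50 mm wide and high, black lens barrel 38 mm across, 55 mm long, on a column; height varies. Origin: centre of the lens front. It looks along its own -x, 0.35 rad (20 degrees) below level; y is level. Shown rightly, the mount's axes are parallel to the camera's and the mirror's centre is at x = -100 mm, y = z = 0 in the camera's frame.
- lens (a point): Centre of the lens front (the camera's origin).
- mouse: Bystander: black computer mouse, 100 x 58 x 32 mm, on a 3 mm red mat (160 x 150 mm). Origin: centre of its underside.
- bottle: Bystander: amber bottle, 48 mm across, 115 mm tall. Origin: centre of its underside.
- jar: Bystander: white jar with a blue cap, 56 mm across, 60 mm tall. Origin: centre of its underside.
Things that resemble listed ones, but are neither listed nor needed, are in the scene too. Of the things shaped like the hook, the steel one is meant.

How it is judged:
On the way, in this order (a step that is already met when the one before it is completed fails the run):
1. the cover hangs by its handle on the hook, let go (y of bar in the frame of hook between -0.015 and 0.015 m and contact force between cover and hook above 0.8 N and x of bar in the frame of hook between -0.081 and -0.005 m and z of bar in the frame of hook between 0.165 and 0.19 m and angle between cover's own z axis and vertical below 0.35 rad and contact force between cover and the arm below 0.1 N and contact force between cover and the fingers below 0.1 N and linear speed of cover below 0.08 m/s), for 0.3 s.
2. the mirror mount is lifted clear of the cradle in the fingers (z of sample in the frame of stage above 0.095 m and contact force between sample and the fingers above 1 N), for 0.2 s.
At the end, for the whole second after the job is handed in: The cover hangs at rest by its bar on the prongs, upright within 20 degrees, let go. The mount is held in the fingers alone, at rest, right way up, gold mirror 80 to 120 mm before the lens, within 15 mm of its axis sideways and up or down, both axes within 0.16 rad of the camera's (all of step 1 and x of face in the frame of camera between -0.12 and -0.08 m and y of face in the frame of camera between -0.015 and 0.015 m and z of face in the frame of camera between -0.015 and 0.015 m and angle between the x axis of sample and the x axis of camera, either way round below 0.16 rad and angle between the z axis of sample and the z axis of camera, either way round below 0.16 rad and x of lens in the frame of sample above 0.05 m and angle between sample's own z axis and vertical below 0.8 rad and contact force between sample and the fingers above 1 N and contact force between sample and camera below 0.1 N and contact force between sample and stage below 0.1 N and linear speed of sample below 0.03 m/s); the arm keeps its last pose, push and grip.
It fails at once if the fingers touch the gold mirror (contact force between mirror and the fingers above 0.3 N).
It fails at once if the camera is touched (contact force between camera and the arm above 1 N or contact force between camera and the fingers above 1 N or contact force between camera and sample above 1 N or contact force between camera and cover above 1 N).
It fails at once if the mouse is moved more than 25 mm or tipped (distance of mouse from where it was at the start of the episode above 0.025 m or angle between mouse's own z axis and vertical above 0.4 rad).
It fails at once if the amber bottle is moved more than 25 mm or tipped (distance of bottle from where it was at the start of the episode above 0.025 m or angle between bottle's own z axis and vertical above 0.4 rad).
It fails at once if the white jar is moved more than 25 mm or tipped (distance of jar from where it was at the start of the episode above 0.025 m or angle between jar's own z axis and vertical above 0.4 rad).
It also fails if it takes over 70 s, if anything falls off the work surface, if the arm or the gripper's body presses on something with over 40 N, if the wrist force passes 120 N, or if a joint passes its speed limit or range.

## Robot

A 6-joint arm with a two-finger parallel gripper is mounted at the origin on the work surface. World frame = base frame: x ahead of the robot, y to its left, z up, the work surface at z = 0. Lengths are in m, angles in rad, forces in N, time in s.
With the tool pointing down it reaches from about 0.325 to 0.85 m from the base axis. Payload 4.4 kg.
Tool frame: the origin (TCP) lies on the mounting face of the last link; the fingertips stand 199 mm ahead of it and the grasp point (between the pads) lies 180 mm ahead of it; z points along the fingers, y is the line along which they close (so a half turn about z gives the same grasp; the last joint's range is limited). The gripper opens to 94 mm and grips with 3 to 60 N. Pads are 16 mm wide; open, the fingers measure 119 mm over their backs; the gripper's body (75 mm by 177 mm) begins 78 mm behind the grasp point.
Start: joints at [1.056, 0.207, 1.542, -0, 1.393, -0.15], TCP at [0.205, 0.537, 0.405] pointing down, gripper open.
Joint ranges: [-2.73, 2.73], [-0.86, 2.22], [0.23, 2.46], [-1.11, 4.25], [0.08, 2.63], [-2.82, 2.82]. Speed limits (rad/s): [2.79, 2.79, 3.14, 3.14, 3.14, 3.14].

## Interface

Orientations are given as [roll, pitch, yaw] about the fixed x, y, z axes, in that order (R = Rz(yaw) Ry(pitch) Rx(roll)).
In Python, from plant import ctrl gives the robot as it stands. The module is installed in compiled form; this text tells all that it offers.
- The arm moves only by the tool jog_arm, never from a script. Its argument "steps" is a list of rows, each a list of 2 entries, a list of its own where there are three numbers: the shift along the tool's x, y, z in units of 5 cm (1.0 is 5 cm), then the turn about the tool's z in units of 6 degrees (1.0 is 6 degrees). In form: [[[x, y, z], yaw], ...]. A call has 1 to 5 rows; each row shifts and turns the commanded pose from where the row before left it, along the tool's axes as they then stand; what a row does not reach is not made up. A row lasts 1/8 s, in which the tool goes at most 62.5 mm and 10.7 degrees, less where a joint would pass 70% of its speed; a pose out of reach is approached as far as the arm can. A call with a number of a shift or a turn outside -1 to 1 is refused whole. A call with a gripper value outside its range is refused whole. "grip" is the opening, from 0 (shut) to 1 (fully open), set as the call begins (left out, the last holds). The fingers move at their own pace and stop on an object; the grip force is fixed at half the most. Time passes only in rows, so rows that do not move let the fingers close. It gives the time, the measured TCP pose, the force, the opening and the grip force at its end, in the units of the state.
- ctrl.get_state(): the state, without advancing time (a new reading comes with each control period).
- ctrl.snapshot(name): name is "side" or "top" or "wrist"; returns a dict with "img" (420x560x3 uint8, red, green, blue), "vertical_fov" (degrees; the focal length in pixels is half the picture's height over the tangent of half this angle, whatever the lens; pixels are square), "cx", "cy" (the principal point, pixels), "xyz" and "attitude" of the camera in the world; the wrist camera has in their place "tool_from_camera" (4x4, takes a point from camera to tool coordinates, whose origin is the TCP and whose axes are the flange's). Camera axes: x right, y up, looking along -z (the intrinsics and any distortion apply to the point x, -y, -z); pixel columns grow to the right and rows downward; lengths in m; the calibration is good to about 2 mm. A picture is of the moment at which its call begins: read the wrist's pose just before it. There is no depth.
- ctrl.hand_in(): hands the job in; it is judged then, once.
The state is a dict: "t": time; "joints": joint angles; "qvel": joint speeds; "joint_torque": joint torques, N m; "tool_pos": TCP position; "tcp_rot": TCP orientation; "wrist_force": force on the tool from outside, world axes, zero at the start; "torque": the same for the moment, N m; "width": finger opening in m; "gripper_force": force on a finger pad.
Only numpy, scipy, OpenCV 4.12 (cv2) and the standard library are available. Lean on these libraries where they do the work, as an engineer would, in place of code of your own. Each camera call takes 0.05 s, during which the arm holds its last target. There are 200 camera calls.

## Working session

There is one attempt and no reset: what is moved stays moved. The work goes in short steps, Python scripts to look and compute and a tool call to move; the robot and the scene stay as the last step left them, time stands still between calls to the robot, and variables do not carry over. Pictures are saved under pics/ and viewed, at most 10 in all, crops included, and the job is handed in when it is done.

Besides the shell and the picture viewer there is one more tool, called after "Emit:" as a command line: name --argument value ..., lists and objects as JSON in quotes. jog_arm: Moves the arm, as the interface text tells. Its arguments: {"type":"object","properties":{"steps":{"type":"array","items":{"type":"array"}},"grip":{"type":"number"}},"required":["steps"]}

```bash
mkdir -p pics; cat > h.py <<'E'
import numpy as np, cv2, pickle
from scipy.spatial.transform import Rotation as R
from plant import ctrl
def snap(n,fn):
    st=ctrl.get_state(); s=ctrl.snapshot(n); s['state']=st
    cv2.imwrite(f'pics/{fn}.png',s['img'][:,:,::-1]); pickle.dump(s,open(f'pics/{fn}.pkl','wb')); return s
def load(fn): return pickle.load(open(f'pics/{fn}.pkl','rb'))
E
python3 - <<'E'
from h import *
for n in ('side','top','wrist'):
    s=snap(n,n+'0'); print({k:v for k,v in s.items() if k not in('img','state')})
print(ctrl.get_state())
E
```

```text
{'vertical_fov': 49.31793319720169, 'cx': 275.37894815785273, 'cy': 211.9542543951579, 'xyz': array([ 0.14313509, -0.734135  ,  1.00174288]), 'attitude': array([ 0.81742912,  0.0040042 , -0.42324287])}
{'vertical_fov': 46.69923931352863, 'cx': 280.3915169940606, 'cy': 203.15480825161805, 'xyz': array([0.4279679 , 0.07316723, 1.6178926 ]), 'attitude': array([ 0.05236871, -0.00412067, -1.59711854])}
{'vertical_fov': 71.72879532323607, 'cx': 280.9308114727133, 'cy': 209.38132651480404, 'tool_from_camera': array([[-7.63988398e-04,  9.59926481e-01,  2.80250902e-01,
         8.30222352e-02],
       [ 9.99999631e-01,  6.23413549e-04,  5.90745439e-04,
        -3.62464579e-04],
       [ 3.92359981e-04,  2.80251250e-01, -9.59926603e-01,
         2.05094097e-02],
       [ 0.00000000e+00,  0.00000000e+00,  0.00000000e+00,
         1.00000000e+00]])}
{'t': 0.15, 'joints': array([ 1.05547274e+00,  2.07238478e-01,  1.54257633e+00, -2.06163246e-05,
        1.39349473e+00, -1.50510871e-01]), 'qvel': array([ 9.07854425e-04, -1.49663322e-03, -4.13753179e-03,  1.18082629e-03,
        1.30148066e-03, -4.61490090e-05]), 'joint_torque': array([ 3.04040523e-04, -3.71311533e+01, -2.81811512e+01,  6.98920735e-02,
        3.26852070e-02, -1.15245030e-04]), 'tool_pos': array([0.20503266, 0.5369197 , 0.40377264]), 'tcp_rot': array([-3.13989214e+00, -2.37377875e-04,  2.77678339e+00]), 'wrist_force': array([-0.25252412,  0.48030575, -0.69220592]), 'torque': array([-0.02122217,  0.01512871,  0.02533627]), 'gripper_force': 0.0, 'width': 0.09417825606598984}
```

```bash
python3 - <<'E'
import cv2
for n in ('side0','top0'):
    cv2.imwrite(f'pics/{n}b.png',cv2.resize(cv2.imread(f'pics/{n}.png'),(800,600),interpolation=cv2.INTER_CUBIC))
E
```

```text
(no output)
```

View pics/top0b.png

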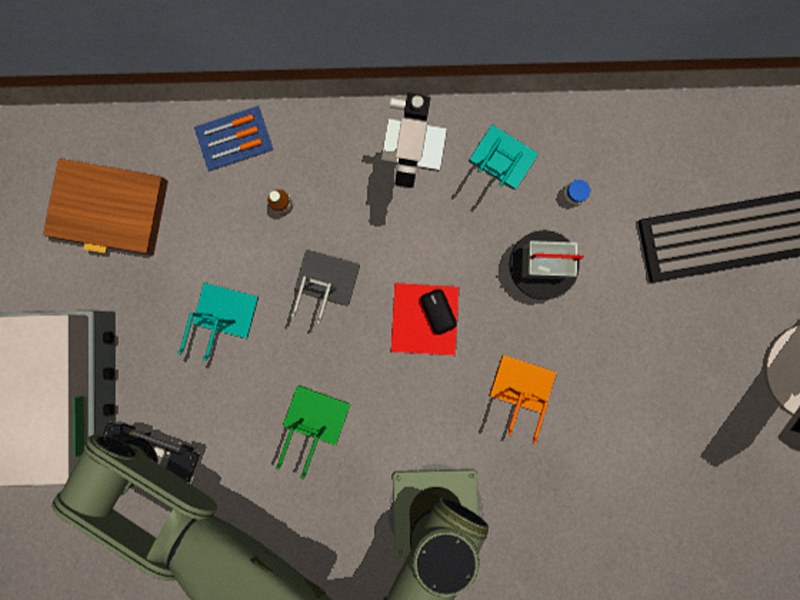

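View pics/side0b.png

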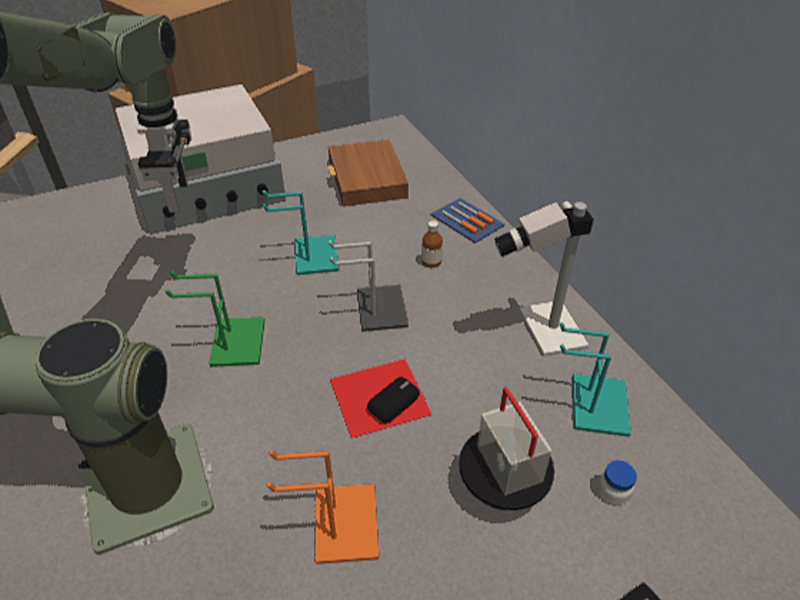

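Five stands resemble the hook, in top-view pixels: teal (225,310), grey steel (328,278), green (315,417), orange (523,383) and teal (503,155). Only the one at (328,278) has bare steel prongs. I'll confirm it in an enlarged crop.

```bash
cat >> h.py <<'E'
def mont(items,fn):
    t=[cv2.resize(cv2.imread(f'pics/{n}.png')[v:v+75,u:u+100],(400,300),interpolation=cv2.INTER_CUBIC) for n,u,v in items]
    cv2.imwrite(f'pics/{fn}.png',np.vstack([np.hstack(t[:2]),np.hstack(t[2:])]))
E
python3 - <<'E'
from h import *
mont([('top0',185,165),('top0',335,150),('side0',215,155),('side0',315,265)],'m1')
E
```

```text
(no output)
```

View pics/m1.png

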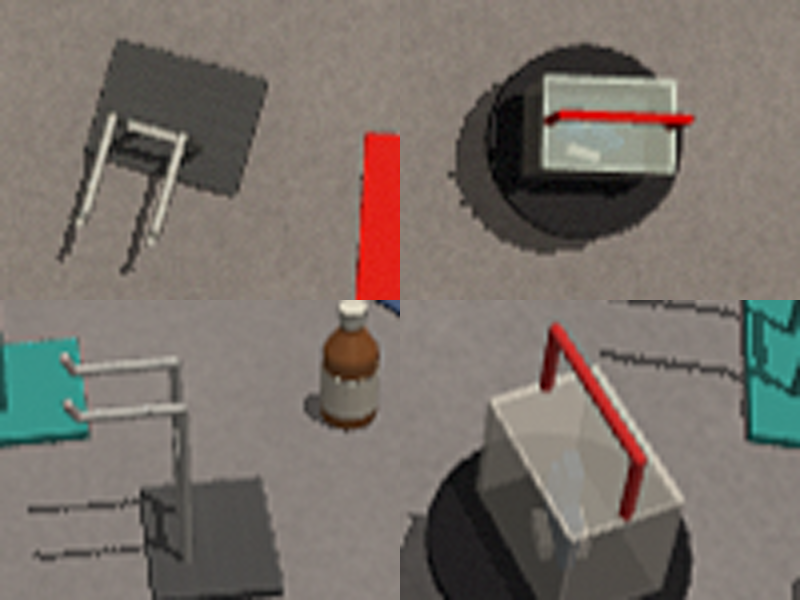

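The crop confirms bare steel prongs on a dark base at top-view (210,195): roots at crop (112,117) and (183,137), tips at (85,222) and (152,240). The cover's red bar runs from crop (552,118) to (690,120).

```bash
cat >> h.py <<'E'
from scipy.optimize import least_squares
def proj(s,P):
    P=np.atleast_2d(P)
    if 'xyz' in s: Rw,t=R.from_euler('xyz',s['attitude']).as_matrix(),s['xyz']
    else:
        st=s['state']; A=R.from_euler('xyz',st['tcp_rot']).as_matrix(); T=s['tool_from_camera']
        Rw,t=A@T[:3,:3],st['tool_pos']+A@T[:3,3]
    c=(P-t)@Rw; f=210/np.tan(np.radians(s['vertical_fov'])/2)
    return np.c_[s['cx']-f*c[:,0]/c[:,2], s['cy']+f*c[:,1]/c[:,2]]
def fit(obs,x0,pose):
    "obs: list of (snapname, uv, localpt); pose(p)->(R,t)"
    S={n:load(n) for n in {o[0] for o in obs}}
    def res(p):
        A,t=pose(p); return np.concatenate([proj(S[n],A@np.array(l)+t)[0]-uv for n,uv,l in obs])
    r=least_squares(res,x0,loss='soft_l1',f_scale=1.5); return r.x,res(r.x).reshape(-1,2).round(1)
def planar(z): return lambda p:(R.from_euler('z',p[2]).as_matrix(),np.array([p[0],p[1],z]))
E
python3 - <<'E'
from h import *
T=lambda u,v:('top0',np.array([185+u/4,165+v/4])); S=lambda u,v:('side0',np.array([215+u/4,155+v/4]))
o=[]
def a(c,l): o.append((*c,l))
a(T(112,117),(0,.027,.165));a(T(183,137),(0,-.027,.165));a(T(85,222),(-.081,.027,.177));a(T(152,240),(-.081,-.027,.177))
a(S(65,57),(-.081,.027,.177));a(S(69,104),(-.081,-.027,.177));a(S(178,62),(0,.027,.165));a(S(186,109),(0,-.027,.165))
x,r=fit(o,[.55,.2,-.2],planar(0));print('hook',x,r.tolist())
T=lambda u,v:('top0',np.array([335+u/4,150+v/4])); S=lambda u,v:('side0',np.array([315+u/4,265+v/4]))
o=[]
a(T(152,118),(0,.046,.138));a(T(290,120),(0,-.046,.138));a(S(155,28),(0,.046,.138));a(S(240,160),(0,-.046,.138))
for u,v,l in [(145,75,(1,1)),(275,78,(1,-1)),(275,172,(-1,-1)),(143,172,(-1,1))]: a(T(u,v),(l[0]*.035,l[1]*.05,.088))
for u,v,l in [(90,102,(-1,1)),(200,70,(1,1)),(282,197,(1,-1)),(178,240,(-1,-1))]: a(S(u,v),(l[0]*.035,l[1]*.05,.088))
x,r=fit(o,[.6,-.2,0],planar(.07));print('cover',x,r.tolist())
x,r=fit(o,[.6,-.2,0,.07],lambda p:planar(p[3])(p));print('cover',x)
mont([('top0',255,55),('side0',335,130),('top0',335,150),('side0',315,265)],'m2')
E
```

```text
hook [ 0.52832901  0.23873    -0.29032105] [[0.5, -0.1], [0.1, -0.4], [-0.6, -0.2], [0.2, 0.0], [0.1, 0.3], [0.3, 0.2], [-0.5, -0.0], [-0.5, -0.3]]
cover [ 0.56296568 -0.2592178  -0.04685669] [[2.5, -0.6], [-0.5, -0.4], [0.0, 0.8], [0.1, -0.2], [-0.3, 0.3], [0.3, 0.2], [0.1, -0.1], [-0.0, -0.8], [-0.6, -0.6], [-1.2, -1.6], [1.3, 0.6], [-1.1, 0.2]]
cover [ 0.56314372 -0.25908164 -0.04686179  0.06936335]
```

View pics/m2.png

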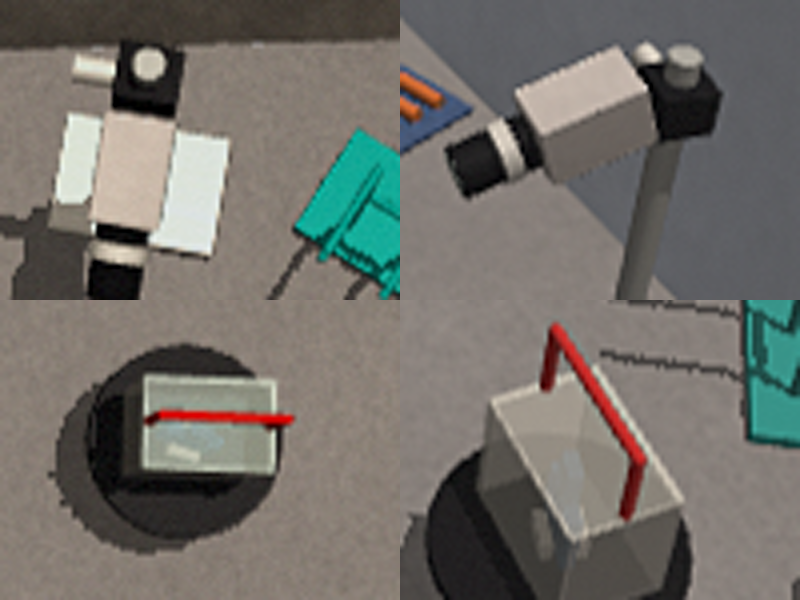

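The camera crop shows its box with the lens tip at side crop (460,170). I'll fit its pose and aim at the cover.

```bash
python3 - <<'E'
from h import *
T=lambda u,v:('top0',np.array([255+u/4,55+v/4])); S=lambda u,v:('side0',np.array([335+u/4,130+v/4]))
S0={n:load(n) for n in('top0','side0')}
O=[(T(97,222),(0,1,1)),(T(155,232),(0,-1,1)),(T(107,112),(1,1,1)),(T(175,117),(1,-1,1)),
(S(116,90),(0,1,1)),(S(215,48),(1,1,1)),(S(138,135),(0,-1,1)),(S(160,183),(0,-1,-1)),(S(258,133),(1,-1,-1)),(S(252,92),(1,-1,1)),(S(60,172),None)]
def res(p):
    A=R.from_euler('zy',[p[3],-.35]).as_matrix()
    return np.concatenate([proj(S0[c[0]],A@(np.array([.055+l[0]*p[4],l[1]*.025,l[2]*.025]) if l else np.zeros(3))+p[:3])[0]-c[1] for c,l in O])
r=least_squares(res,[.7,.05,.25,-.05,.08],loss='soft_l1',f_scale=1.5)
print(r.x,res(r.x).reshape(-1,2).round(1).tolist())
print('lens top px',proj(S0['top0'],r.x[:3]))
def tool(d,yaw):
    st=ctrl.get_state();A=R.from_euler('xyz',st['tcp_rot']).as_matrix()
    print((A.T@(np.array(d)-st['tool_pos'])/.05).round(2),np.degrees(st['tcp_rot'][2]-yaw)/6)
tool([.563,-.259,.45],np.pi/2-.047)
E
```

```text
[ 0.70762043  0.05105072  0.25178602 -0.15617669  0.07313546] [[-1.8, -0.5], [1.7, -0.6], [-0.8, -0.1], [0.5, 1.2], [-0.7, -0.4], [0.4, -1.7], [1.7, 0.3], [-0.8, 1.0], [0.5, 1.8], [-0.3, -1.0], [-0.5, 0.2]]
lens top px [[283.60853561 129.69254808]]
[-12.37 -12.32  -0.91] 11.965145053924763
```

```bash
cat >> h.py <<'E'
def plan(*targets):
    "targets: (xyz, yaw); prints rows to reach each in turn"
    st=ctrl.get_state(); p=st['tool_pos'].copy(); y=st['tcp_rot'][2]
    print('t',round(st['t'],2),'pos',p.round(4),'yaw',round(y,4),'F',st['wrist_force'].round(1),'w',round(st['width'],4),round(st['gripper_force'],1))
    for q,yt in targets:
        q=np.array(q); dy=(y-yt+np.pi)%(2*np.pi)-np.pi; n=max(1,int(np.ceil(max(np.linalg.norm(q-p)/.05,abs(dy)/np.radians(6))-.05)))
        d=(q-p)/n
        for i in range(n):
            A=R.from_euler('xyz',[np.pi,0,y]).as_matrix(); print([(A.T@d/.05).round(2).tolist(),round(np.degrees(dy/n)/6,2)])
            y-=dy/n
        p=q; print('--')
E
python3 - <<'E'
from h import *
plan(([.35,.2,.47],2.1),([.563,-.259,.45],np.pi/2-.047))
E
```

```text
t 0.15 pos [0.205  0.5369 0.4038] yaw 2.7768 F [-0.3  0.5 -0.7] w 0.0942 0.0
[[-0.64, -0.66, -0.17], np.float64(0.81)]
[[-0.69, -0.6, -0.17], np.float64(0.81)]
[[-0.74, -0.54, -0.17], np.float64(0.81)]
[[-0.78, -0.48, -0.17], np.float64(0.81)]
[[-0.82, -0.41, -0.17], np.float64(0.81)]
[[-0.85, -0.34, -0.17], np.float64(0.81)]
[[-0.88, -0.26, -0.17], np.float64(0.81)]
[[-0.9, -0.19, -0.17], np.float64(0.81)]
--
[[-0.92, -0.09, 0.04], np.float64(0.5)]
[[-0.92, -0.04, 0.04], np.float64(0.5)]
[[-0.92, 0.01, 0.04], np.float64(0.5)]
[[-0.92, 0.06, 0.04], np.float64(0.5)]
[[-0.91, 0.11, 0.04], np.float64(0.5)]
[[-0.91, 0.15, 0.04], np.float64(0.5)]
[[-0.9, 0.2, 0.04], np.float64(0.5)]
[[-0.89, 0.25, 0.04], np.float64(0.5)]
[[-0.87, 0.29, 0.04], np.float64(0.5)]
[[-0.86, 0.34, 0.04], np.float64(0.5)]
[[-0.84, 0.38, 0.04], np.float64(0.5)]
--
```

Emit:
jog_arm --steps '[[[-0.65,-0.65,-0.2],0.8],[[-0.7,-0.6,-0.2],0.8],[[-0.75,-0.55,-0.2],0.8],[[-0.8,-0.5,-0.2],0.8],[[-0.8,-0.4,-0.2],0.8]]'

```text
t: 0.78
tool_pos: [0.2969, 0.3242, 0.4547]
tcp_rot: [-3.141, 0.0, 2.355]
wrist_force: [0.4, -0.4, 0.1]
width: 0.0938
gripper_force: 0.0
```

Emit:
jog_arm --steps '[[[-0.85,-0.35,-0.2],0.8],[[-0.9,-0.25,-0.2],0.8],[[-0.9,-0.2,-0.2],0.8],[[-0.9,-0.1,0.0],0.5],[[-0.9,-0.05,0.0],0.5]]'

```text
t: 1.4
tool_pos: [0.3896, 0.1148, 0.4847]
tcp_rot: [3.141, 0.0, 2.0]
wrist_force: [0.1, 1.0, 0.2]
width: 0.094
gripper_force: 0.0
```

Emit:
jog_arm --steps '[[[-0.9,0.0,0.0],0.5],[[-0.9,0.05,0.0],0.5],[[-0.9,0.1,0.0],0.5],[[-0.9,0.15,0.0],0.5],[[-0.9,0.2,0.0],0.5]]'

```text
t: 2.02
tool_pos: [0.4857, -0.091, 0.4844]
tcp_rot: [-3.141, -0.0, 1.738]
wrist_force: [0.3, 0.4, 0.1]
width: 0.0941
gripper_force: 0.0
```

```bash
python3 - <<'E'
from h import *
plan(([.563,-.259,.45],np.pi/2-.047))
E
```

```text
t 2.02 pos [ 0.4857 -0.091   0.4844] yaw 1.7381 F [0.3 0.4 0.1] w 0.0941 0.0
[[-0.89, 0.24, 0.17], np.float64(0.51)]
[[-0.88, 0.29, 0.17], np.float64(0.51)]
[[-0.86, 0.34, 0.17], np.float64(0.51)]
[[-0.84, 0.38, 0.17], np.float64(0.51)]
--
```

Emit:
jog_arm --steps '[[[-0.9,0.25,0.2],0.5],[[-0.9,0.3,0.2],0.5],[[-0.85,0.35,0.1],0.5],[[-0.8,0.4,0.2],0.5],[[0,0,0],0]]'

```text
t: 2.65
tool_pos: [0.5664, -0.2583, 0.4469]
tcp_rot: [-3.138, -0.002, 1.528]
wrist_force: [-0.0, 0.7, -0.0]
width: 0.094
gripper_force: 0.0
```

```bash
python3 - <<'E'
from h import *
s=snap('wrist','w1'); plan(([.563,-.259,.388],np.pi/2-.047))
im=s['img'].copy()
A=R.from_euler('z',-.047).as_matrix()
pts=proj(s,[A@np.array(l)+[.563,-.259,.07] for l in [(0,.046,.138),(0,0,.138),(0,-.046,.138)]])
print(pts.round(1))
for u,v in pts: cv2.circle(im,(int(round(u)),int(round(v))),4,(0,255,0),1)
cv2.imwrite('pics/w1b.png',cv2.resize(im[:,:,::-1],(800,600)))
E
```

```text
t 2.7 pos [ 0.5661 -0.2568  0.4478] yaw 1.5293 F [-0.1  0.5  0.3] w 0.0939 0.0
[[-0.02, -0.03, 0.6], np.float64(0.03)]
[[-0.02, -0.03, 0.6], np.float64(0.03)]
--
[[279.6 175.5]
 [279.5 232.4]
 [279.4 283.5]]
```

View pics/w1b.png

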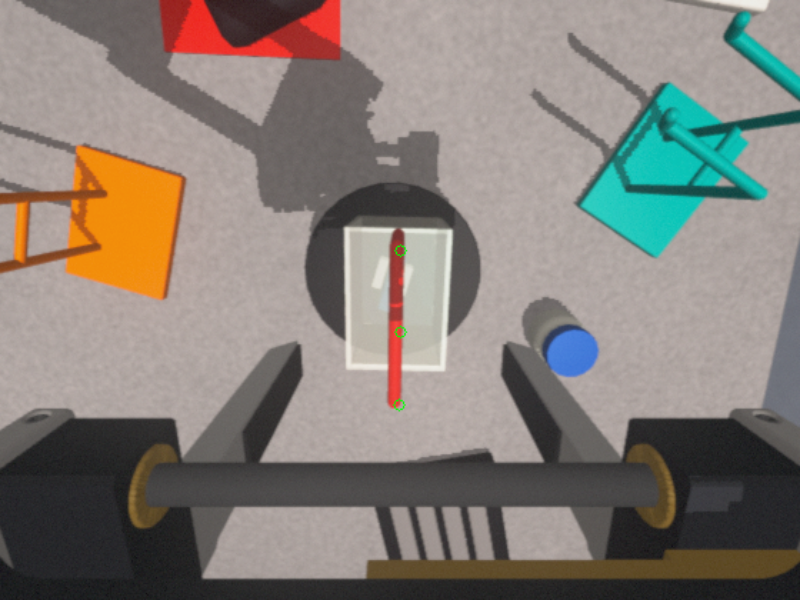

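The wrist view shows the bar from (398,243) to (395,405), within 2–3 mm of the prediction. The next move goes down and grips it.

Emit:
jog_arm --steps '[[[0,-0.05,0.6],0],[[0,-0.03,0.6],0],[[0,0,0],0]]'

```text
t: 3.08
tool_pos: [0.561, -0.2538, 0.3872]
tcp_rot: [-3.136, -0.003, 1.532]
wrist_force: [-0.5, -0.1, -0.8]
width: 0.094
gripper_force: 0.0
```

Emit:
jog_arm --steps '[[[0,0,0],0],[[0,0,0],0],[[0,0,0],0],[[0,0,0],0],[[0,0,0],0]]' --grip 0

```text
t: 3.7
tool_pos: [0.5621, -0.2557, 0.3898]
tcp_rot: [3.141, 0.0, 1.531]
wrist_force: [0.3, 0.0, -0.0]
width: 0.0475
gripper_force: 0.0
```

Emit:
jog_arm --steps '[[[0,0,-0.2],0],[[0,0,-0.3],0],[[0,0,-0.5],0],[[0,0,-0.6],0],[[0,0,-0.6],0]]'

```text
t: 4.32
tool_pos: [0.562, -0.2556, 0.5021]
tcp_rot: [3.14, 0.001, 1.531]
wrist_force: [0.6, 0.1, -0.1]
width: 0.0004
gripper_force: 0.0
```

```bash
python3 - <<'E'
from h import *
s=snap('wrist','w2')
A=R.from_euler('z',-.29).as_matrix(); H=lambda x:A@[x,0,0]+[.528,.239,0]
print(H(-.19),H(-.052))
# bar-z .208->tcp .388 so tcp = bar z + .18
a=H(-.2);plan(([.42,0,.5],1.45),((a[0],a[1],.42),np.pi/2-.29),)
E
```

```text
[0.34593366 0.29333092 0.        ] [0.47817132 0.25386952 0.        ]
t 4.38 pos [ 0.5625 -0.2559  0.5075] yaw 1.5306 F [ 0.6 -0.5  2.3] w -0.0003 0.0
[[0.83, -0.51, 0.03], np.float64(0.13)]
[[0.83, -0.52, 0.03], np.float64(0.13)]
[[0.82, -0.53, 0.03], np.float64(0.13)]
[[0.81, -0.54, 0.03], np.float64(0.13)]
[[0.8, -0.55, 0.03], np.float64(0.13)]
[[0.8, -0.56, 0.03], np.float64(0.13)]
--
[[0.81, -0.34, 0.23], np.float64(0.23)]
[[0.8, -0.36, 0.23], np.float64(0.23)]
[[0.79, -0.38, 0.23], np.float64(0.23)]
[[0.78, -0.4, 0.23], np.float64(0.23)]
[[0.77, -0.42, 0.23], np.float64(0.23)]
[[0.76, -0.43, 0.23], np.float64(0.23)]
[[0.75, -0.45, 0.23], np.float64(0.23)]
--
```

The fingers were still closing when I lifted. They move at about 75 mm/s, so I'll reopen to half and redo it with enough time.

Emit:
jog_arm --steps '[[[0,0,0],0],[[0,0,0],0],[[0,0,0],0],[[0,0,0],0],[[0,0,0],0]]' --grip 0.5

```text
t: 5.0
tool_pos: [0.5621, -0.2557, 0.4991]
tcp_rot: [-3.141, -0.0, 1.531]
wrist_force: [1.3, -0.2, -0.4]
width: 0.0458
gripper_force: 0.0
```

```bash
python3 - <<'E'
from h import *
s=snap('wrist','w3'); plan(([.562,-.257,.387],1.531))
cv2.imwrite('pics/w3b.png',s['img'][60:340,140:420,::-1])
E
```

```text
t 5.05 pos [ 0.5621 -0.2557  0.4993] yaw 1.5306 F [-0.1 -0.7  0.6] w 0.0465 0.0
[[-0.01, -0.0, 0.75], np.float64(-0.0)]
[[-0.01, -0.0, 0.75], np.float64(-0.0)]
[[-0.01, -0.0, 0.75], np.float64(-0.0)]
--
```

View pics/w3b.png

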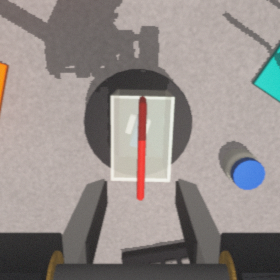

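The cover has not moved. Its bar, at crop x≈141, is centred between the fingers at about 103 and 178.

Emit:
jog_arm --steps '[[[0,0,0.75],0],[[0,0,0.75],0],[[0,0,0.75],0],[[0,0,0],0]]'

```text
t: 5.55
tool_pos: [0.561, -0.255, 0.3832]
tcp_rot: [-3.134, -0.004, 1.531]
wrist_force: [-0.3, 0.3, 0.1]
width: 0.0471
gripper_force: 0.0
```

Emit:
jog_arm --steps '[[[0,0,0],0],[[0,0,0],0],[[0,0,0],0],[[0,0,0],0],[[0,0,0],0]]' --grip 0

```text
t: 6.18
tool_pos: [0.5622, -0.2557, 0.3878]
tcp_rot: [3.141, 0.001, 1.531]
wrist_force: [-0.4, 0.5, 2.7]
width: 0.0069
gripper_force: 30.0
```

Emit:
jog_arm --steps '[[[0,0,0],0],[[0,0,0],0]]'

```text
t: 6.42
tool_pos: [0.5622, -0.2558, 0.3878]
tcp_rot: [3.141, 0.0, 1.531]
wrist_force: [-0.4, -0.3, 2.7]
width: 0.0071
gripper_force: 30.0
```

Emit:
jog_arm --steps '[[[0,0,-0.3],0],[[0,0,-0.5],0],[[0,0,-0.6],0],[[0,0,-0.6],0],[[0,0,-0.8],0]]'

```text
t: 7.05
tool_pos: [0.5619, -0.2555, 0.5267]
tcp_rot: [-3.138, -0.002, 1.531]
wrist_force: [0.2, -0.4, -2.7]
width: 0.0067
gripper_force: 30.0
```

```bash
python3 - <<'E'
from h import *
s=snap('side','s2')
A=R.from_euler('z',-.29).as_matrix(); H=lambda x:A@[x,0,0]+[.528,.239,0]
a=H(-.135);print(a);plan(([.43,0,.53],1.45),((a[0],a[1],.53),np.pi/2-.29),)
E
```

```text
[0.39863708 0.27760355 0.        ]
t 7.1 pos [ 0.5623 -0.2557  0.5346] yaw 1.5308 F [ 0.9 -0.6  1.9] w 0.0068 30.0
[[0.83, -0.47, 0.02], np.float64(0.13)]
[[0.83, -0.49, 0.02], np.float64(0.13)]
[[0.82, -0.5, 0.02], np.float64(0.13)]
[[0.81, -0.51, 0.02], np.float64(0.13)]
[[0.81, -0.52, 0.02], np.float64(0.13)]
[[0.8, -0.53, 0.02], np.float64(0.13)]
--
[[0.91, -0.22, -0.0], np.float64(0.27)]
[[0.9, -0.24, -0.0], np.float64(0.27)]
[[0.89, -0.27, -0.0], np.float64(0.27)]
[[0.88, -0.29, -0.0], np.float64(0.27)]
[[0.88, -0.32, -0.0], np.float64(0.27)]
[[0.87, -0.34, -0.0], np.float64(0.27)]
--
```

Emit:
jog_arm --steps '[[[0.4,-0.25,0],0.1],[[0.6,-0.4,0],0.1],[[0.8,-0.5,0],0.1],[[0.8,-0.5,0],0.1],[[0.8,-0.5,0],0.1]]'

```text
t: 7.72
tool_pos: [0.4647, -0.0779, 0.5262]
tcp_rot: [-3.14, -0.001, 1.478]
wrist_force: [0.5, 0.5, -1.0]
width: 0.0068
gripper_force: 30.0
```

Emit:
jog_arm --steps '[[[0.8,-0.5,0],0.2],[[0.8,-0.5,0],0.2],[[0.85,-0.35,0],0.25],[[0.9,-0.25,0],0.3],[[0.9,-0.3,0],0.3]]'

```text
t: 8.35
tool_pos: [0.4005, 0.1448, 0.5265]
tcp_rot: [-3.141, 0.0, 1.346]
wrist_force: [0.3, 0.9, -2.9]
width: 0.0069
gripper_force: 30.0
```

```bash
python3 - <<'E'
from h import *
plan(([.3986,.2776,.53],np.pi/2-.29))
E
```

```text
t 8.35 pos [0.4005 0.1448 0.5265] yaw 1.3461 F [ 0.3  0.9 -2.9] w 0.0069 30.0
[[0.86, -0.21, -0.02], np.float64(0.21)]
[[0.86, -0.23, -0.02], np.float64(0.21)]
[[0.85, -0.25, -0.02], np.float64(0.21)]
--
```

Emit:
jog_arm --steps '[[[0.8,-0.2,0],0.2],[[0.7,-0.2,0],0.2],[[0.5,-0.1,0],0.2],[[0.3,-0.1,0],0],[[0,0,0],0]]'

```text
t: 8.98
tool_pos: [0.4002, 0.2627, 0.5265]
tcp_rot: [-3.141, 0.001, 1.286]
wrist_force: [-0.2, -0.3, -2.3]
width: 0.0068
gripper_force: 30.0
```

```bash
python3 - <<'E'
from h import *
plan(([.3986,.2776,.378],np.pi/2-.29))
snap('wrist','w4');snap('side','s4')
a=cv2.imread('pics/w4.png');b=cv2.imread('pics/s4.png')
cv2.imwrite('pics/m4.png',np.hstack([cv2.resize(a,(400,300)),cv2.resize(b[60:270,120:400],(400,300))]))
E
```

```text
t 8.97 pos [0.4002 0.2627 0.5265] yaw 1.2862 F [-0.2 -0.3 -2.3] w 0.0068 30.0
[[0.09, -0.04, 0.99], np.float64(0.02)]
[[0.09, -0.04, 0.99], np.float64(0.02)]
[[0.09, -0.04, 0.99], np.float64(0.02)]
--
```

View pics/m4.png

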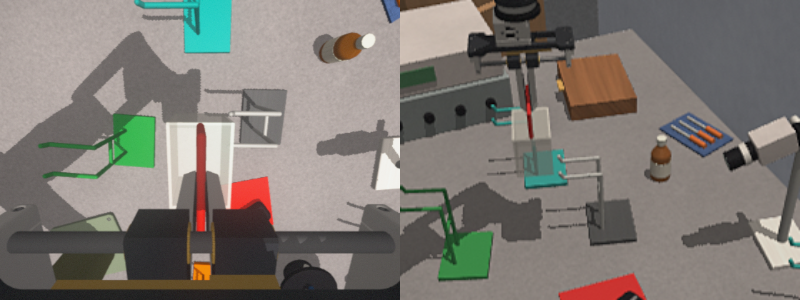

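The wrist and side views show the cover hanging straight in the fingers, just ahead of the steel prong tips. It can come down beside them now.

Emit:
jog_arm --steps '[[[0.15,-0.05,0.5],0],[[0.15,-0.05,0.8],0],[[0,0,0.8],0],[[0,0,0.6],0],[[0,0,0.2],0]]'

```text
t: 9.7
tool_pos: [0.3993, 0.2768, 0.3801]
tcp_rot: [-3.139, 0.003, 1.283]
wrist_force: [0.2, 0.3, -2.1]
width: 0.0069
gripper_force: 30.0
```

```bash
python3 - <<'E'
from h import *
A=R.from_euler('z',-.29).as_matrix(); H=lambda x:A@[x,0,0]+[.528,.239,0]
a=H(-.052);plan((a+[0,0,.378],np.pi/2-.29))
snap('side','s5');snap('top','t5')
a=cv2.imread('pics/s5.png')[100:250,170:370];b=cv2.imread('pics/t5.png')[120:270,120:320]
cv2.imwrite('pics/m5.png',np.hstack([cv2.resize(x,(400,300),interpolation=cv2.INTER_CUBIC) for x in (a,b)]))
E
```

```text
t 9.7 pos [0.3993 0.2768 0.3801] yaw 1.2831 F [ 0.2  0.3 -2.1] w 0.0069 30.0
[[0.0, 0.82, 0.02], np.float64(0.01)]
[[0.0, 0.82, 0.02], np.float64(0.01)]
--
```

View pics/m5.png

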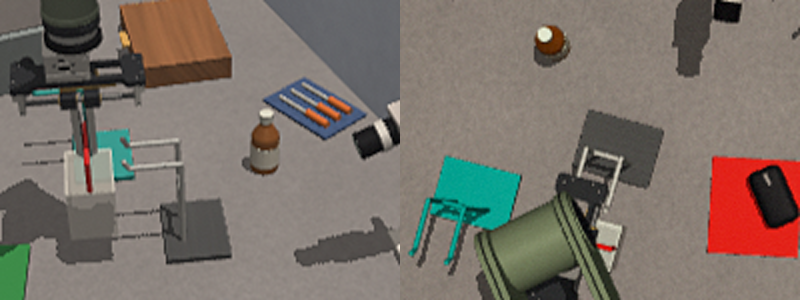

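The side view shows the prong tips at (125,143) and (127,167), level with the opening under the bar. I'll advance slowly and watch the force.

Emit:
jog_arm --steps '[[[0,0.3,0],0],[[0,0.4,0],0],[[0,0.4,0],0],[[0,0.3,0],0],[[0,0.25,0],0]]'

```text
t: 10.42
tool_pos: [0.4802, 0.2543, 0.382]
tcp_rot: [-3.141, 0.0, 1.284]
wrist_force: [0.9, 0.6, -2.7]
width: 0.0073
gripper_force: 30.0
```

Emit:
jog_arm --steps '[[[0,0,0.1],0],[[0,0,0.1],0],[[0,0,0.1],0],[[0,0,0.1],0],[[0,0,0],0]]'

```text
t: 11.05
tool_pos: [0.4785, 0.2549, 0.3615]
tcp_rot: [-3.14, 0.001, 1.285]
wrist_force: [0.7, -0.8, -2.1]
width: 0.0067
gripper_force: 30.0
```

```bash
python3 - <<'E'
from h import *
A=R.from_euler('z',-.29).as_matrix(); H=lambda x:A@[x,0,0]+[.528,.239,0]
a=H(-.052);plan((a+[0,0,.352],np.pi/2-.29))
snap('side','s6')
a=cv2.imread('pics/s6.png')[130:230,210:344]
cv2.imwrite('pics/m6.png',cv2.resize(a,(800,600),interpolation=cv2.INTER_CUBIC))
E
```

```text
t 11.05 pos [0.4785 0.2549 0.3615] yaw 1.2849 F [ 0.7 -0.8 -2.1] w 0.0067 30.0
[[-0.02, 0.0, 0.19], np.float64(0.04)]
--
```

View pics/m6.png

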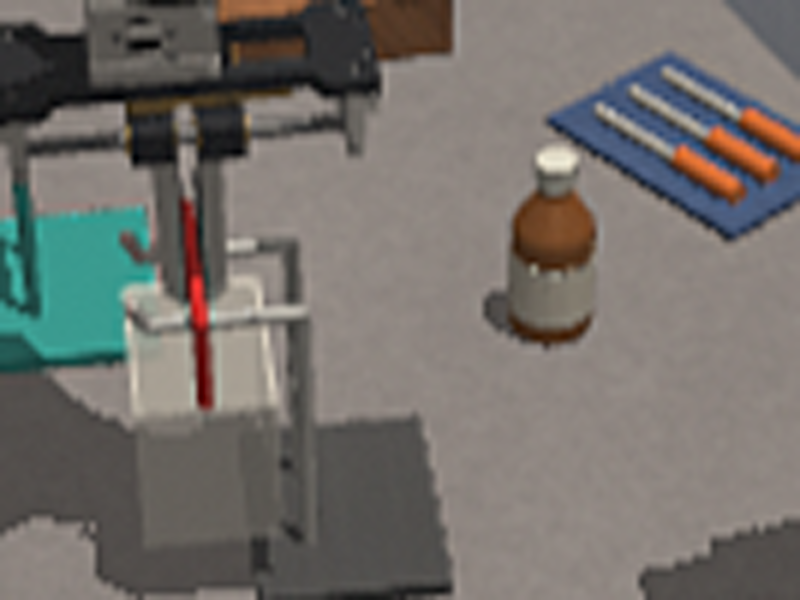

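The bar at (195,300) lies over both prongs, inside the upturned tips. Next I lower it to contact.

Emit:
jog_arm --steps '[[[0,0,0.08],0],[[0,0,0.05],0],[[0,0,0.04],0],[[0,0,0],0],[[0,0,0],0]]'

```text
t: 11.72
tool_pos: [0.479, 0.2548, 0.3537]
tcp_rot: [3.141, -0.0, 1.285]
wrist_force: [0.6, 0.0, -2.1]
width: 0.0072
gripper_force: 30.0
```

Emit:
jog_arm --steps '[[[0,0,0.04],0],[[0,0,0.04],0],[[0,0,0],0]]'

```text
t: 12.1
tool_pos: [0.4792, 0.255, 0.3522]
tcp_rot: [3.14, -0.001, 1.285]
wrist_force: [-4.2, -1.9, 8.2]
width: 0.0067
gripper_force: 30.0
```

Emit:
jog_arm --steps '[[[0,0,-0.02],0],[[0,0,0],0],[[0,0,0],0],[[0,0,0],0],[[0,0,0],0]]' --grip 0.45

```text
t: 12.72
tool_pos: [0.4789, 0.2548, 0.3504]
tcp_rot: [-3.141, 0.0, 1.285]
wrist_force: [-0.4, 0.7, 0.3]
width: 0.0422
gripper_force: 0.0
```

Emit:
jog_arm --steps '[[[0,0,0],0],[[0,0,0],0],[[0,0,-0.3],0],[[0,0,-0.5],0],[[0,0,-0.5],0]]'

```text
t: 13.35
tool_pos: [0.479, 0.2549, 0.4175]
tcp_rot: [3.141, -0.001, 1.285]
wrist_force: [-0.0, -0.8, 0.3]
width: 0.0425
gripper_force: 0.0
```

```bash
python3 - <<'E'
from h import *
snap('side','s7'); snap('top','t7')
a=cv2.imread('pics/s7.png')[130:230,210:344]
b=cv2.imread('pics/t7.png')[150:225,335:435]
plan()
cv2.imwrite('pics/m7.png',np.hstack([cv2.resize(x,(400,300),interpolation=cv2.INTER_CUBIC) for x in (a,b)]))
E
```

```text
t 13.45 pos [0.48   0.2552 0.4202] yaw 1.2846 F [0.5 0.6 0.2] w 0.0421 0.0
```

View pics/m7.png

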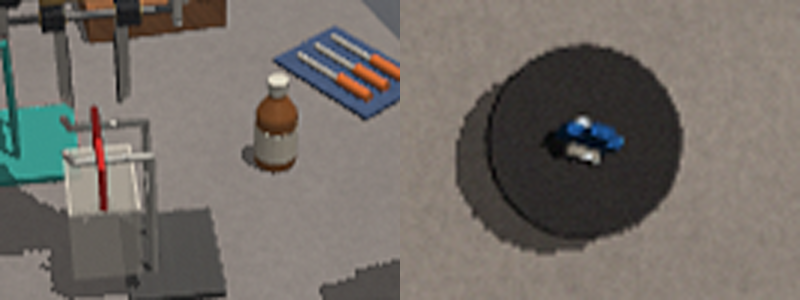

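The cover hangs by its bar on both prongs and is let go. In the top crop the blue mount sits at (595,135) and is turned about −0.3 rad. My viewing budget is used up, so from here I measure by code.

```bash
cat >> h.py <<'E'
def box(x0,x1,y0,y1,z0,z1): return np.array([(x,y,z) for x in(x0,x1) for y in(y0,y1) for z in(z0,z1)])
MOUNT=[box(-.005,.005,-.022,.022,0,.046),box(-.005,.005,-.009,.009,.046,.074)]
def blue(s):
    h=cv2.cvtColor(s['img'],cv2.COLOR_RGB2HSV); return ((abs(h[...,0].astype(int)-108)<14)&(h[...,1]>120)&(h[...,2]>35)).astype(np.uint8)
def sil(s,A,t,parts=MOUNT,k=4):
    m=np.zeros((420*k,560*k),np.uint8)
    for b in parts: cv2.fillConvexPoly(m,cv2.convexHull(np.round((proj(s,b@A.T+t)+.5)*k).astype(np.int32)),1)
    return cv2.resize(m.astype(np.float32),(560,420),interpolation=cv2.INTER_AREA)
E
python3 - <<'E'
from h import *
for n,c in(('t7',(335+190/4,150+138/4)),):
    s=load(n); 
    r=least_squares(lambda p:proj(s,[p[0],p[1],.07])[0]-(335+185/4,150+140/4),[.56,-.25]);print('stage',r.x)
for n in('t7','s7'):
    s=load(n);N,l,st,ce=cv2.connectedComponentsWithStats(blue(s))
    print(n,[(st[i].tolist(),ce[i].round().tolist()) for i in range(1,N) if st[i,4]>15], proj(s,[.55,-.25,.11]))
plan(([.49,.1,.5],2.0),([.55,-.25,.46],2.84))
E
```

```text
stage [ 0.55856612 -0.25904624]
t7 [([136, 75, 55, 44, 1013], [162.0, 97.0]), ([397, 126, 16, 15, 189], [405.0, 133.0]), ([376, 180, 15, 8, 54], [384.0, 183.0])] [[381.16395454 186.66574499]]
s7 [([351, 302, 10, 30, 193], [356.0, 316.0]), ([423, 323, 23, 20, 350], [434.0, 332.0])] [[351.67055355 313.4060113 ]]
t 13.45 pos [0.48   0.2552 0.4202] yaw 1.2846 F [0.5 0.6 0.2] w 0.0421 0.0
[[-0.42, 0.15, -0.23], np.float64(-0.98)]
[[-0.43, 0.11, -0.23], np.float64(-0.98)]
[[-0.44, 0.06, -0.23], np.float64(-0.98)]
[[-0.44, 0.02, -0.23], np.float64(-0.98)]
[[-0.44, -0.03, -0.23], np.float64(-0.98)]
[[-0.44, -0.07, -0.23], np.float64(-0.98)]
[[-0.43, -0.12, -0.23], np.float64(-0.98)]
--
[[-0.86, -0.23, 0.1], np.float64(-1.0)]
[[-0.83, -0.32, 0.1], np.float64(-1.0)]
[[-0.79, -0.4, 0.1], np.float64(-1.0)]
[[-0.75, -0.48, 0.1], np.float64(-1.0)]
[[-0.69, -0.56, 0.1], np.float64(-1.0)]
[[-0.63, -0.63, 0.1], np.float64(-1.0)]
[[-0.56, -0.69, 0.1], np.float64(-1.0)]
[[-0.48, -0.74, 0.1], np.float64(-1.0)]
--
```

Emit:
jog_arm --steps '[[[0,0,-0.6],-0.5],[[-0.4,0.1,-0.6],-1],[[-0.4,0.1,-0.5],-1],[[-0.5,0.05,0],-1],[[-0.5,0,0],-1]]'

```text
t: 14.08
tool_pos: [0.4853, 0.1631, 0.5006]
tcp_rot: [3.141, 0.0, 1.76]
wrist_force: [-0.1, 1.2, 0.0]
width: 0.0422
gripper_force: 0.0
```

Emit:
jog_arm --steps '[[[-0.5,-0.1,0],-1],[[-0.5,-0.1,0],-1],[[-0.85,-0.2,0],-1],[[-0.85,-0.3,0],-1],[[-0.8,-0.4,0],-1]]'

```text
t: 14.7
tool_pos: [0.5079, -0.0203, 0.5001]
tcp_rot: [-3.141, -0.0, 2.283]
wrist_force: [1.0, -0.4, 0.3]
width: 0.0421
gripper_force: 0.0
```

```bash
python3 - <<'E'
from h import *
plan(([.55,-.25,.46],2.84))
E
```

```text
t 14.7 pos [ 0.5079 -0.0203  0.5001] yaw 2.2831 F [ 1.  -0.4  0.3] w 0.0421 0.0
[[-0.67, -0.39, 0.13], np.float64(-0.89)]
[[-0.63, -0.45, 0.13], np.float64(-0.89)]
[[-0.59, -0.51, 0.13], np.float64(-0.89)]
[[-0.54, -0.56, 0.13], np.float64(-0.89)]
[[-0.48, -0.61, 0.13], np.float64(-0.89)]
[[-0.42, -0.65, 0.13], np.float64(-0.89)]
--
```

Emit:
jog_arm --steps '[[[-0.8,-0.5,0.1],-0.9],[[-0.8,-0.55,0.1],-0.9],[[-0.7,-0.6,0.1],-0.9],[[-0.5,-0.6,0.1],-0.9],[[-0.3,-0.45,0.1],-0.9]]'

```text
t: 15.32
tool_pos: [0.5405, -0.226, 0.4746]
tcp_rot: [3.142, -0.001, 2.752]
wrist_force: [-0.0, 0.3, -0.7]
width: 0.0423
gripper_force: 0.0
```

Emit:
jog_arm --steps '[[[0,-0.2,0.1],-0.9],[[0,0,0],0],[[0,0,0],0]]'

```text
t: 15.7
tool_pos: [0.5368, -0.233, 0.4705]
tcp_rot: [3.141, -0.0, 2.844]
wrist_force: [-0.5, -0.0, -0.2]
width: 0.0423
gripper_force: 0.0
```

```bash
cat > mfit.py <<'E'
from h import *
from scipy.optimize import minimize
def mfit(names,x0,pose,steps,roi_pad=40):
    S=[load(n) for n in names]; M=[]; W=[]
    A,t=pose(x0)
    for s in S:
        u,v=proj(s,A@[0,0,.04]+t)[0]; m=blue(s).astype(np.float32)
        k=np.zeros_like(m); a,b=int(u),int(v); k[max(b-roi_pad,0):b+roi_pad,max(a-roi_pad,0):a+roi_pad]=1
        m*=k; M.append(m); W.append(k)
    def cost(q):
        A,t=pose(np.array(x0)+q*np.array(steps)); c=0
        for s,m,k in zip(S,M,W): c+=(abs(sil(s,A,t)*k-m)).sum()/max(m.sum(),1)
        return c
    best=None
    for d in [np.zeros(len(x0))]+[np.eye(len(x0))[i]*sg*.7 for i in range(len(x0)) for sg in(1,-1)]:
        sx=np.vstack([d]+[d+np.eye(len(x0))[i] for i in range(len(x0))])
        r=minimize(cost,d,method='Nelder-Mead',options=dict(initial_simplex=sx,maxiter=300,xatol=.005,fatol=1e-4))
        if best is None or r.fun<best.fun: best=r
    return np.array(x0)+best.x*np.array(steps),best.fun,[m.sum() for m in M]
E
python3 - <<'E'
from mfit import *
for n in('wrist','side'): snap(n,n[0]+'8')
plan()
pose=planar(.07)
for names in (['w8','s8','t7'],['w8'],['s8','t7']):
    print(names,mfit(names,[.555,-.257,-.3],pose,[.01,.01,.15],60))
E
```

```text
t 15.8 pos [ 0.537  -0.2327  0.4709] yaw 2.8449 F [ 0.2 -0.5 -0.1] w 0.0429 0.0
['w8', 's8', 't7'] (array([ 0.55823581, -0.255482  , -0.41519325]), np.float64(2.558652400970459), [np.float32(335.0), np.float32(198.0), np.float32(243.0)])
['w8'] (array([ 0.55620922, -0.25475094, -0.28881155]), np.float64(1.3261194229125977), [np.float32(335.0)])
['s8', 't7'] (array([ 0.55920129, -0.25427152, -0.4326486 ]), np.float64(1.171612024307251), [np.float32(198.0), np.float32(243.0)])
```

```bash
python3 - <<'E'
from h import *
s=load('w8');u,v=proj(s,[.557,-.255,.11])[0];print(u,v)
h=cv2.cvtColor(s['img'],cv2.COLOR_RGB2HSV).astype(int)
a,b=int(u),int(v)
for r in range(b-40,b+44,2):
    print(r,''.join(('B' if h[r,c,2]>60 else 'b') if abs(h[r,c,0]-110)<20 and h[r,c,1]>110 and h[r,c,2]>15 else 'G' if 10<h[r,c,0]<35 and h[r,c,1]>110 else '#' if h[r,c,2]>110 else '+' if h[r,c,2]>70 else '.' for c in range(a-50,a+50,1)))
A,t=planar(.07)([.557,-.255,-.3]); print(np.vstack([proj(s,b@A.T+t) for b in MOUNT]).round().tolist())
E
```

```text
268.8991260564152 216.89901536691383
176 ###+++++++++++++++++++++++++++++++++++++++++++++++++++++++++++++++++++++++++++++++++++++++++++++++++
178 #+++++++++++++++++++++++++++++++++++++++++++++++++++++++++++++++++++++++++++++++++++++++++++++++++++
180 ++++++++++++++++++++++++++++++++++++++++++++++++++++++++++++++++++++++++++++++++++++++++++++++++++++
182 ++++++++++++++++++++++++++++++++++++++++++++++++++++++++++++++++++++++++++++++++++++++++++++++++++++
184 ++++++++++++++++++++++++++++++++++++++++++++++++++++++++++++++++++++++++++++++++++++++++++++++++++++
186 ++++++++++++++++++++++++++++++++++++++++++++++++++++++++++++++++++++++++++++++++++++++++++++++++++++
188 ++++++++++++++++++++++++++++++++++++++++++++++++++++++++++++++++++++++++++++++++++++++++++++++++++++
190 ++++++++++++++++++++++++++++++++++++++++++++++++++++++++++++++++++++++++++++++++++++++++++++++++++++
192 ++++++++++++++++++++++++++++++++++++++++++++++++++++++++++++++++++++++++++++++++++++++++++++++++++++
194 +++++++++++++++++++++++++++++++++++++++++++++.+++++++++++..........+..++++++++++++++++++++++++++++++
196 +++++++++
[... 2903 characters left out ...]
+++++#############+....
252 #########################+.......+++++++++++++++++++++++++++++++++++++++++++++#################+....
254 ########################++......++++++++++++++++++++++++++++++++++++++++++#####################+....
256 ########################+......+####++++++++++++++++++++++++++++++++###########################+....
258 #######################++......+###############++++++++++######################################+....
[[254.0, 204.0], [250.0, 214.0], [286.0, 204.0], [287.0, 214.0], [254.0, 211.0], [251.0, 222.0], [286.0, 211.0], [287.0, 222.0], [261.0, 214.0], [260.0, 222.0], [276.0, 214.0], [276.0, 222.0], [261.0, 222.0], [260.0, 230.0], [276.0, 222.0], [276.0, 230.0]]
```

The pixel map shows the mount clearly and aligned with the tool: plate top at cols 252–289, rows 214–221; tab top at cols 261–277, rows 222–229. That puts it at about (0.557, −0.2535), yaw −0.297.

The tool can't pitch, so I'll grip the tab across its y width. Pulling toward −x will then pivot the mount in the pads against the slot, to about 0.33 rad.

```bash
python3 - <<'E'
from h import *
plan(([.5568,-.2535,.37],2.845),([.5568,-.2535,.32],2.845))
E
```

```text
t 15.8 pos [ 0.537  -0.2327  0.4709] yaw 2.8449 F [ 0.2 -0.5 -0.1] w 0.0429 0.0
[[-0.17, -0.09, 0.67], np.float64(-0.0)]
[[-0.17, -0.09, 0.67], np.float64(-0.0)]
[[-0.17, -0.09, 0.67], np.float64(-0.0)]
--
[[0.0, -0.0, 1.0], np.float64(-0.0)]
--
```

Emit:
jog_arm --steps '[[[-0.2,-0.1,0.5],0],[[-0.2,-0.1,0.5],0],[[-0.1,-0.08,0.5],0],[[0,0,0.4],0],[[0,0,0],0]]'

```text
t: 16.42
tool_pos: [0.5563, -0.2532, 0.3738]
tcp_rot: [3.14, -0.004, 2.845]
wrist_force: [-0.3, 0.2, 0.3]
width: 0.0422
gripper_force: 0.0
```

```bash
python3 - <<'E'
from h import *
s=snap('wrist','w9'); plan(([.5568,-.2535,.32],2.845))
h=cv2.cvtColor(s['img'],cv2.COLOR_RGB2HSV).astype(int)
u,v=proj(s,[.5568,-.2535,.144])[0];a,b=int(u),int(v);print(u,v)
for r in range(b-44,b+60,4):
    print(r,''.join('B' if abs(h[r,c,0]-110)<20 and h[r,c,1]>110 and h[r,c,2]>15 else '#' if h[r,c,2]>110 else '+' if h[r,c,2]>70 else '.' for c in range(a-100,a+100,2)))
A,t=planar(.07)([.5568,-.2535,-.297]); print(np.vstack([proj(s,b@A.T+t) for b in MOUNT])[8:].round().tolist())
E
```

```text
t 16.48 pos [ 0.5567 -0.2535  0.3754] yaw 2.8453 F [ 0.  -0.4  0.6] w 0.0422 0.0
[[-0.0, 0.0, 0.55], np.float64(0.0)]
[[-0.0, 0.0, 0.55], np.float64(0.0)]
--
280.9706882570828 238.4550903976146
194 ############++++++++++++++++++........................................................+#############
198 ############++++++++++++++++++.......++++++############+......+.++++.+++++..+++++......#############
202 ############+++++++++++++++++++....++++++.+##############.........+++++++++++++++++.+++#############
206 ############+++++++++++++++++++++++++++++++##############.........+++++++++++++++++++++#############
210 ############++++++++++++++++++++++++++++BBBBBBBBBBBBBBBBBBBBB+..+++++++++++++++++++++++#############
214 ############+++++++++++++++++++++++++++BBBBBBBBBBBBBBBBBBBBBBB+++++++++++++++++++++++++#############
218 #############++++++++++++++++++++++++++BBBBBBBBBBBBBBBBBBBBBBB++++++++++++++++++++.++++#############
222 #############++++++++++++++++++++++++#BBBBBBBBBBBBBBBBBBBBBBBBB+++++++++++++++++++++++##############
226 ##############+++++++++++++++++++++++#BBBBBBBBBBBBBBBBBBBBBBBB
[... 1252 characters left out ...]
++++++++######+....###########################
278 ############################+....##############++####################....+##########################
282 ###########################+.....####################################.....+#########################
286 ###########################+....+####################################+....+#########################
290 ##########################+.....######################################.....+########################
294 ..............############.....+######################################+.....############............
[[270.0, 221.0], [269.0, 232.0], [291.0, 221.0], [293.0, 232.0], [271.0, 232.0], [269.0, 244.0], [291.0, 232.0], [293.0, 244.0]]
```

The tab lies exactly where predicted, at cols 270–292, rows 232–244. I'll go down and grip it.

Emit:
jog_arm --steps '[[[0,0,0.5],0],[[0,0,0.4],0],[[0,0,0.2],0],[[0,0,0],0]]'

```text
t: 16.98
tool_pos: [0.5565, -0.2539, 0.32]
tcp_rot: [3.141, -0.001, 2.845]
wrist_force: [0.1, -0.2, 0.4]
width: 0.0425
gripper_force: 0.0
```

Emit:
jog_arm --steps '[[[0,0,0],0],[[0,0,0],0],[[0,0,0],0],[[0,0,0],0],[[0,0,0],0]]' --grip 0

```text
t: 17.6
tool_pos: [0.5568, -0.2543, 0.3214]
tcp_rot: [-3.141, 0.001, 2.845]
wrist_force: [-0.2, -0.2, 3.6]
width: 0.0179
gripper_force: 30.0
```

Emit:
jog_arm --steps '[[[0.06,0,0],0],[[0.06,0,0],0],[[0,0,0],0]]'

```text
t: 17.98
tool_pos: [0.5517, -0.2527, 0.3216]
tcp_rot: [-3.141, 0.005, 2.844]
wrist_force: [4.6, -1.5, 1.1]
width: 0.0174
gripper_force: 30.0
```

Emit:
jog_arm --steps '[[[0.06,0,0],0],[[0.06,0,0],0],[[0,0,0],0]]'

```text
t: 18.35
tool_pos: [0.5458, -0.2509, 0.3214]
tcp_rot: [-3.141, 0.004, 2.845]
wrist_force: [4.1, -1.5, 2.0]
width: 0.0176
gripper_force: 30.0
```

The side force is steady at about 4.5 N, so the mount is pivoting in the pads as planned. I'll continue.

Emit:
jog_arm --steps '[[[0.06,0,0],0],[[0.06,0,0],0],[[0,0,0],0]]'

```text
t: 18.73
tool_pos: [0.5398, -0.249, 0.3209]
tcp_rot: [-3.141, 0.002, 2.845]
wrist_force: [4.3, -2.1, 0.4]
width: 0.0177
gripper_force: 30.0
```

Emit:
jog_arm --steps '[[[0.04,0,0],0],[[0.04,0,0],0],[[0,0,0],0]]'

```text
t: 19.1
tool_pos: [0.5358, -0.2478, 0.3204]
tcp_rot: [3.142, 0.001, 2.845]
wrist_force: [4.5, -1.2, -2.2]
width: 0.0177
gripper_force: 30.0
```

Emit:
jog_arm --steps '[[[0,0,-0.2],0],[[0,0,-0.3],0],[[0,0,-0.5],0],[[0,0,-0.5],0],[[0,0,0],0]]'

```text
t: 19.73
tool_pos: [0.5356, -0.2478, 0.3982]
tcp_rot: [-3.14, 0.003, 2.845]
wrist_force: [0.8, -0.5, -1.4]
width: 0.0173
gripper_force: 30.0
```

```bash
python3 - <<'E'
from mfit import *
for n in('side','top','wrist'): snap(n,n[0]+'10')
plan()
st=ctrl.get_state(); P=st['tool_pos']; G=P+[0,0,-.18]
# params: local grip height r, pitch th, dx along mount x
def pose(p):
    A=R.from_euler('zy',[st['tcp_rot'][2]-np.pi,-p[1]]).as_matrix()
    return A, G-A@np.array([p[2],0,p[0]])
for names in(['s10'],['s10','w10'],['w10']):
    x,c,m=mfit(names,[.068,.3,0.],pose,[.008,.15,.004],60); print(names,x,c,m)
s=load('w10');h=cv2.cvtColor(s['img'],cv2.COLOR_RGB2HSV).astype(int)
for r in range(150,270,3):
    print(r,''.join('B' if abs(h[r,c,0]-110)<20 and h[r,c,1]>110 and h[r,c,2]>15 else '#' if h[r,c,2]>110 else '+' if h[r,c,2]>70 else '.' for c in range(220,345,2)))
s=load('s10');h=cv2.cvtColor(s['img'],cv2.COLOR_RGB2HSV).astype(int);u,v=proj(s,G)[0].astype(int);print(u,v)
for r in range(v-20,v+40,1):
    print(r,''.join('B' if abs(h[r,c,0]-110)<20 and h[r,c,1]>110 and h[r,c,2]>15 else 'G' if 12<h[r,c,0]<35 and h[r,c,1]>100 else '#' if h[r,c,2]>110 else '+' if h[r,c,2]>70 else '.' for c in range(u-25,u+35,1)))
E
```

```text
t 19.88 pos [ 0.5349 -0.2473  0.3942] yaw 2.8448 F [-0.5  0.2 -1.8] w 0.0177 30.0
['s10'] [ 0.0941403   0.30666436 -0.00589611] 1.244140625 [np.float32(64.0)]
['s10', 'w10'] [ 0.0996826   0.31487163 -0.00652134] 3.6405375003814697 [np.float32(64.0), np.float32(402.0)]
['w10'] [ 0.11864568  0.48224187 -0.00300959] 0.9004974961280823 [np.float32(402.0)]
150 ###############################################################
153 #######################+++++.....+++###########################
156 ##################++.....................+#####################
159 ##############+..............................+#################
162 ############+...................................+##############
165 ##########+++.....................................+############
168 ########+++++.......................................+##########
171 ######++++++++........................................+########
174 #####++++++++..........................................+#######
177 ####++++++++++..........................................+######
180 ##+++++++++++.............................................####
[... 5181 characters left out ...]
................................................+#
316 ................................###+.......................#
317 .......................###......####.......................+
318 .......................####.....####........................
319 .......................+###.....####........................
320 .......................+###.....####+.......................
321 .......................#####....#####.......................
322 .......................+####....+####.......................
323 .......................++###.....####.......................
324 ........................+###.....####+......................
325 ........................#####....#####......................
```

```bash
python3 - <<'E'
from h import *
s=load('w10');h=cv2.cvtColor(s['img'],cv2.COLOR_RGB2HSV).astype(int)
for c in (281,):
    print([(r,*h[r,c]) for r in range(206,300,3)])
st=s['state'];G=st['tool_pos']+[0,0,-.18]
for th in(0,.2,.3,.35,.4):
    A=R.from_euler('zy',[st['tcp_rot'][2]-np.pi,-th]).as_matrix();t=G-A@[0,0,.0705]
    print(th,'wrist: tabtop front/back, tabtop-x, plate top -x, bottom -x',proj(s,np.array([(.005,0,.074),(-.005,0,.074),(-.005,0,.046),(-.005,0,0)])@A.T+t)[:,1].round(1),
     'side plate -y edges(x at rows)',proj(load('s10'),np.array([(-.005,-.022,.046),(-.005,-.022,0),(.005,-.022,.046),(.005,-.022,0)])@A.T+t).round(1).tolist())
E
```

```text
[(206, np.int64(120), np.int64(21), np.int64(49)), (209, np.int64(0), np.int64(5), np.int64(51)), (212, np.int64(21), np.int64(17), np.int64(104)), (215, np.int64(18), np.int64(21), np.int64(143)), (218, np.int64(14), np.int64(22), np.int64(201)), (221, np.int64(45), np.int64(2), np.int64(240)), (224, np.int64(10), np.int64(9), np.int64(82)), (227, np.int64(150), np.int64(18), np.int64(58)), (230, np.int64(20), np.int64(19), np.int64(82)), (233, np.int64(15), np.int64(19), np.int64(134)), (236, np.int64(0), np.int64(0), np.int64(247)), (239, np.int64(0), np.int64(0), np.int64(247)), (242, np.int64(17), np.int64(15), np.int64(116)), (245, np.int64(0), np.int64(10), np.int64(78)), (248, np.int64(108), np.int64(68), np.int64(82)), (251, np.int64(111), np.int64(91), np.int64(84)), (254, np.int64(107), np.int64(109), np.int64(82)), (257, np.int64(109), np.int64(92), np.int64(80)), (260, np.int64(108), np.int64(94), np.int64(84)), (263, np.int64(109), np.int64(123), np.int64(118)), (266, np.int64(108), np.int64(131), np.int64(125)), (269, np.int64(108), np.int64(132), np.int64(120)), (272,
[... 718 characters left out ...]
e top -x, bottom -x [277.5 261.1 250.3 237.8] side plate -y edges(x at rows) [[351.4, 301.7], [352.7, 312.4], [355.9, 300.7], [357.1, 311.5]]
0.3 wrist: tabtop front/back, tabtop-x, plate top -x, bottom -x [277.2 260.4 253.5 245.7] side plate -y edges(x at rows) [[352.4, 301.4], [355.5, 311.1], [356.9, 300.2], [359.8, 310.0]]
0.35 wrist: tabtop front/back, tabtop-x, plate top -x, bottom -x [277.  260.1 255.2 249.6] side plate -y edges(x at rows) [[352.9, 301.3], [356.9, 310.4], [357.4, 300.0], [361.2, 309.2]]
0.4 wrist: tabtop front/back, tabtop-x, plate top -x, bottom -x [276.8 259.7 256.9 253.6] side plate -y edges(x at rows) [[353.5, 301.1], [358.2, 309.7], [357.9, 299.7], [362.5, 308.3]]
```

Wrist rows: tab top 262–277, back-face bottom about 247. That gives a tilt of about 0.31 rad against the 0.35 wanted, well inside tolerance. Now I compute the showing pose.

```bash
cat >> h.py <<'E'
def show(lens,yaw,back=0,th=.31,rr=.0705):
    Ac=R.from_euler('zy',[yaw,-.35]).as_matrix(); Am=R.from_euler('zy',[yaw,-th]).as_matrix()
    f=np.array(lens)+Ac@[-.1-back,0,0]; return f-Am@[.0065,0,.023]+Am@[0,0,rr]+[0,0,.18]
E
python3 - <<'E'
from h import *
L=[.7076,.0511,.2518]
a=show(L,-.156);b=show(L,-.156,.08);b[2]=a[2];print(a,b)
plan((b,np.pi-.156),(a,np.pi-.156))
E
```

```text
[0.59419816 0.0676467  0.44120365] [0.51996091 0.08007614 0.44120365]
t 19.88 pos [ 0.5349 -0.2473  0.3942] yaw 2.8448 F [-0.5  0.2 -1.8] w 0.0177 30.0
[[0.31, 0.88, -0.13], np.float64(-0.19)]
[[0.3, 0.89, -0.13], np.float64(-0.19)]
[[0.28, 0.89, -0.13], np.float64(-0.19)]
[[0.26, 0.9, -0.13], np.float64(-0.19)]
[[0.24, 0.9, -0.13], np.float64(-0.19)]
[[0.22, 0.91, -0.13], np.float64(-0.19)]
[[0.21, 0.91, -0.13], np.float64(-0.19)]
--
[[-0.75, -0.01, -0.0], np.float64(0.0)]
[[-0.75, -0.01, -0.0], np.float64(0.0)]
--
```

Emit:
jog_arm --steps '[[[0.15,0.4,-0.2],-0.2],[[0.2,0.6,-0.2],-0.2],[[0.25,0.8,-0.2],-0.2],[[0.25,0.8,-0.2],-0.2],[[0.25,0.8,-0.1],-0.2]]'

```text
t: 20.5
tool_pos: [0.5235, -0.0668, 0.4411]
tcp_rot: [3.141, -0.0, 2.952]
wrist_force: [-0.2, 0.3, -1.6]
width: 0.0178
gripper_force: 30.0
```

Emit:
jog_arm --steps '[[[0.25,0.8,0],-0.2],[[0.25,0.8,0],-0.1],[[0.2,0.7,0],0],[[0.1,0.4,0],0],[[0,0,0],0]]'

```text
t: 21.12
tool_pos: [0.507, 0.0726, 0.4404]
tcp_rot: [3.141, -0.001, 2.985]
wrist_force: [0.7, -0.0, -0.1]
width: 0.0177
gripper_force: 30.0
```

```bash
python3 - <<'E'
from h import *
L=[.7076,.0511,.2518]
a=show(L,-.156);b=show(L,-.156,.05);b[2]=a[2]
plan((b,np.pi-.156),(a,np.pi-.156))
for n in('side','top','wrist'): snap(n,n[0]+'11')
s=load('s11');h=cv2.cvtColor(s['img'],cv2.COLOR_RGB2HSV).astype(int)
u,v=proj(s,L)[0].astype(int);print('lens px side',u,v)
for r in range(v-26,v+34):
    print(r,''.join('B' if abs(h[r,c,0]-110)<20 and h[r,c,1]>90 and h[r,c,2]>15 else 'G' if 12<h[r,c,0]<35 and h[r,c,1]>90 else '#' if h[r,c,2]>150 else '+' if h[r,c,2]>70 else '.' for c in range(u-70,u+70)))
E
```

```text
t 21.12 pos [0.507  0.0726 0.4404] yaw 2.9851 F [ 0.7 -0.  -0.1] w 0.0177 30.0
[[-0.8, 0.18, -0.02], np.float64(-0.0)]
--
[[-0.94, -0.01, -0.0], np.float64(0.0)]
--
lens px side 349 173
147 ++++++++++++++++++++++++++++BB+#+BBBBB.+###+BBBBB++###BB+B++#++++++#++++++++++++++++++++++++++++###################........++++++++.++++++++
148 ++++++++++++++++++++++++++BBBB+###BBBBBB++##+BBBBBB++##+##+B++++++++#+++++++++++++++++++++++++#####################+......+++++++++..+++++++
149 ++++++++++++++++++++++++BBBBBB+++##+BBBBB+++##+BBBBB.++####+B++++++++#++++++++++++++++++++++########################+......++++++++...++++++
150 +++++++++++++++++++++++BBBBBBBBB.+###+BBBBB.+###+BBBBB++#####+B++#++++#+++++++++++++++++++###########################.......++++++.....+++++
151 +++++++++++#++++++++++++BBBBBBBBBB++##+BBBBBB++#####+BB.++#####+B++++++#+++++++++++++++###############################.......+++++.....+++++
152 +++++++++++#+++++++++++#++BBBBBBBBB.++##+BBBBB+++####+BB.++#####+BB+++++#++++++++++++#################################..................++++
153 +++++++++++++#+++++++++++++BBBBBBBBBB.+#
[... 7085 characters left out ...]
++++++++++++++++++++++++++++++++++++++++++++++++++++++++++++++++++++++++++++++++++++++++##..++++++++++++++++++++++++++++
203 +++#+BBB++++++++++++++++++++++++++++++++++++++++++++++++++++++++++++++++++++++++++++++++++++++++++++++++++++++..++++++#+++#+++++++++++++++++
204 +++#+BBB.+#+++++++++++++++++++++++++++++++++++++++++++++++++++++++++++++++++++++++++++++++++++++++++++++++++++.+++++++++++++++++++++++++++++
205 +++##+BBB+#+++++++++++++++++++++++++++++++++++++++++++++++++++++++++++++++++++++++++++++++++++++++++++++++++++.+++++++++++++++++++++++++++++
206 +++##+BBB+#+++++++++++++++++++++++++++++++++++++++++++++++++++++++++++++++++++++++++++++++++++++++++++++++++#+.+++++++++++++++++++++++++++++
```

The side map shows the lens barrel front at about (349,171), as fitted, and the mount tilted at (283,200). I'll move in.

Emit:
jog_arm --steps '[[[-0.4,0.09,0],0],[[-0.4,0.09,0],0],[[-0.4,0,0],0],[[-0.3,0,0],0],[[0,0,0],0]]'

```text
t: 21.9
tool_pos: [0.5841, 0.0665, 0.4403]
tcp_rot: [-3.141, -0.001, 2.98]
wrist_force: [-0.2, -0.4, -1.0]
width: 0.0173
gripper_force: 30.0
```

```bash
python3 - <<'E'
from mfit import *
L=[.7076,.0511,.2518]
plan((show(L,-.156),np.pi-.156))
for n in('side','top','wrist'): snap(n,n[0]+'12')
for k in('11','12'):
    s=load('s'+k);st=s['state'];G=st['tool_pos']+[0,0,-.18]
    h=cv2.cvtColor(s['img'],cv2.COLOR_RGB2HSV).astype(int)
    for th in(.2,.3,.4):
        A=R.from_euler('zy',[st['tcp_rot'][2]-np.pi,-th]).as_matrix();t=G-A@[0,0,.0705]
        e=proj(s,np.array([(-.005,-.022,.046),(-.005,-.022,0),(.005,-.022,.046),(.005,-.022,0),(.0065,0,.023)])@A.T+t);print(k,th,e.round(1).tolist())
    u,v=e[4].astype(int)
    for r in range(v-12,v+20):
        print(r,u-20,''.join('B' if abs(h[r,c,0]-110)<20 and h[r,c,1]>90 and h[r,c,2]>15 else 'G' if 12<h[r,c,0]<35 and h[r,c,1]>90 else '#' if h[r,c,2]>150 else '+' if h[r,c,2]>70 else '.' for c in range(u-20,u+20)))
E
```

```text
t 21.9 pos [0.5841 0.0665 0.4403] yaw 2.9796 F [-0.2 -0.4 -1. ] w 0.0173 30.0
[[-0.2, 0.06, -0.02], np.float64(-0.06)]
--
11 0.2 [[279.0, 199.3], [282.1, 211.3], [282.7, 198.0], [285.8, 210.1], [282.4, 198.3]]
11 0.3 [[279.9, 199.1], [284.6, 210.3], [283.5, 197.6], [288.1, 208.8], [284.0, 197.3]]
11 0.4 [[280.8, 198.8], [287.0, 209.1], [284.4, 197.0], [290.4, 207.4], [285.5, 196.2]]
184 265 +++++#+++.+++++++++++++++++++++G.G++++++
185 265 ++##++++..+++++++++++++++++++++...G+GGG+
186 265 ++++++++..+++++++++++++++++++#++..GGGGGG
187 265 ++++++++..++++++++++++++++++++++++++.+++
188 265 +++++#++..+++++++++++++++++++++++##+++++
189 265 ++++++++..+++++++++#++++++++++++++++++++
190 265 ++++++++..++++++++++++++++++++++++++++++
191 265 ++++++++++++++++++++++++++++++++++++++++
192 265 ++++++++##.+++++++++++++++++++++++++++++
193 265 ++++++++++.++++++++#++++++++++++++++++++
194 265 ++++++++++.++++++.+G++++++++++++++++++++
195 265 ++++++++++.+++++.BBG++++++++++++++++++++
196 265 ++++++++++++++++BBB+#+++++++++++++++++++
197 265 ++++++++++++++#+BBBBG+++++++++++++++++++
198 265 +++++++++++#+++#+BBB
[... 1985 characters left out ...]
++++++++++++++
195 292 ++++++++++++++++#+BBBB.##+++++++++++++++
196 292 +++++++++++++++++#.BBBB+#+++++++++++++++
197 292 +++++++++++++++++++BBBB+#+++++++++++++++
198 292 ++++++++++++++++++#.BBB+++++++++++++++++
199 292 ++++++++++++++++++++BBBB+#++++++++++++++
200 292 +++++++++++++++++++#.BBB+#++++++++++++++
201 292 +++++++++++++++++++++BBB++++++++++++++++
202 292 ++++++++++++++++++++++BBB+#+++++++++++++
203 292 ++++++++++++++++++++++BB++++++++++++++++
204 292 +++++++++++++++++++++++++#++++++++++++++
205 292 ++++++++++++++++++++++++++++++++++++++++
206 292 ++++++++++++++++++++++++++++++++++++++++
207 292 ++++++++++++++++++++++++++++++++++++++++
208 292 ++++++++++++++++++++++++++++++++++++++++
```

The side map agrees with the prediction: mount bottom at about (314,203), which means a tilt of about 0.34. One last trim, then let it settle.

Emit:
jog_arm --steps '[[[-0.1,0,0],-0.05],[[0,0,0],0],[[0,0,0],0],[[0,0,0],0],[[0,0,0],0]]'

```text
t: 22.68
tool_pos: [0.5883, 0.0667, 0.4407]
tcp_rot: [-3.142, -0.0, 2.986]
wrist_force: [0.2, 0.3, -1.7]
width: 0.0177
gripper_force: 30.0
```

```bash
python3 - <<'E'
from h import *
L=[.7076,.0511,.2518]
plan((show(L,-.156,th=.33),np.pi-.156)); snap('side','s13'); snap('top','t13')
s=load('t13');h=cv2.cvtColor(s['img'],cv2.COLOR_RGB2HSV).astype(int)
# cover still hung: red bar px in side
s=load('s13');h=cv2.cvtColor(s['img'],cv2.COLOR_RGB2HSV).astype(int)
m=((h[...,0]<6)|(h[...,0]>174))&(h[...,1]>150);m[:,:200]=0;m[:130]=0;m[235:]=0
for k in('s7','s13'):
    h=cv2.cvtColor(load(k)['img'],cv2.COLOR_RGB2HSV).astype(int);m=((h[...,0]<6)|(h[...,0]>174))&(h[...,1]>150)
    y,x=np.nonzero(m[150:215,200:290]);print(k,len(x),x.mean()+200,y.mean()+150)
E
```

```text
t 22.68 pos [0.5883 0.0667 0.4407] yaw 2.9863 F [ 0.2  0.3 -1.7] w 0.0177 30.0
[[-0.1, 0.03, -0.0], np.float64(0.01)]
--
s7 74 242.8108108108108 182.0
s13 75 242.76 181.4
```

```bash
python3 -c "
from plant import ctrl
print(ctrl.hand_in())"
```

```text
the job is handed in; nothing more can be done
None
```

The job is handed in (the hand-in returned no verdict): the cover hangs let go on the steel hook, and the mount is held about 105 mm before the lens, tilted about 0.33 rad against the 0.35 wanted; both figures are camera estimates.

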